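# Seat the reference disc in the photometer and close its cover

## Task

Calibrate the photometer: with the fingertips, gently nudge the loose white ceramic reference disc across the photometer's deck until it drops into the round well and lies flat in it, then push the sliding cover all the way shut over the well. Do not pinch, lift or squeeze the disc, keep it on the deck, and leave the glassware and everything else standing where it is.

Things in the scene. Friction and masses are not known exactly. Their poses are not given: they have to be found in the camera images.
- photometer: Low white bench photometer, fixed. Origin on the bench under the centre of the well; z up. Flat dark grey deck 60 mm above the bench, from x = -100 to +85, y = -170 to +200 mm (own axes), then an edge. Beyond x = +85 mm a console, 28 mm above the deck, 45 mm deep. On the deck a rail 12 mm wide and high, along y, at x = 54 to 66, y = -55 to +185 mm.
- well (a point): Centre of the mouth of the round well, at deck level; axes as the photometer's. The well is a flat-bottomed blind recess 50 mm in diameter and 8 mm deep with a slightly chamfered rim, flush with the deck.
- disc: Loose white ceramic reference disc, 44 mm in diameter, 10 mm thick, about 45 g. Origin at the centre of its underside, z along its axis. It starts flat on the deck, on the -y side of the well in the photometer's frame. Seated in the well its top stands 2 mm above the deck.
- cover (a joint): Position of the sliding cover along the photometer's y, in m: 0 = shut, centred over the well; larger = further open, towards the photometer's +y (stop at 0.13). It starts open by about 0.09 to 0.12, slides with about 1.5 N of friction plus a little damping, and stays where it is left.
- cover_side (a point): Middle of the cover's side face towards the photometer's +y (push here to shut it), 14 mm above the deck; axes as the photometer's. The cover is a flat light grey block 92 x 92 mm carried on the rail; its underside is 6 mm and its top 22 mm above the deck, so it passes over the seated disc but not over one lying on the deck.
- vial: Bystander: small amber capped vial, 24 mm diameter, 45 mm tall, standing on the deck beside the cover's track, on the -x side. Origin at the centre of its underside.
- cuvette: Bystander: square glass cuvette 12.5 x 12.5 x 45 mm, standing on the deck on the -x side of the well. Origin at the centre of its underside.
- beaker: Bystander: glass beaker, 64 mm diameter, 75 mm tall, on the bench around the photometer. Origin at the centre of its underside.
- reagent: Bystander: amber reagent bottle, 62 mm diameter, 125 mm tall, on the bench around the photometer. Origin at the centre of its underside.
- flask: Bystander: conical glass flask, 76 mm diameter, 120 mm tall, on the bench around the photometer. Origin at the centre of its underside.
- carton: Bystander: white carton 60 x 100 x 75 mm high, on the bench beside the photometer. Origin at the centre of its underside.
- pipette: Bystander: hand pipette about 215 mm long, 22 mm thick, lying on the bench in front of the photometer. Origin on its underside near its middle.

How it is judged:
On the way, in this order (a step that is already met when the one before it is completed fails the run):
1. the disc lies flat in the well while the cover is still open (z of disc in the frame of well below -0.0062 m and horizontal distance between disc and well below 0.005 m and angle between disc's own z axis and vertical below 0.06 rad and value of joint cover above 0.07 m), for 0.3 s.
2. the cover is pushed shut over the seated disc (z of disc in the frame of well below -0.0062 m and horizontal distance between disc and well below 0.005 m and angle between disc's own z axis and vertical below 0.06 rad and value of joint cover below 0.006 m), for 0.2 s.
At the end, for the whole second after the job is handed in: The disc lies flat on the floor of the well (underside at least 6.2 mm below the deck, within 5 mm of the well's centre, tilted less than 0.06 rad) and at rest, the cover is shut to within 6 mm, and no bystander stands more than 20 mm from where it was (all of step 2 and linear speed of disc below 0.02 m/s and distance of each of vial, cuvette, beaker, reagent, flask, carton, pipette from where it was at the start of the episode below 0.02 m); the robot touches nothing.
It fails at once if the disc is lifted more than 4 mm off the deck (z of disc in the frame of well above 0.004 m).
It fails at once if the disc falls off the deck (z of disc in the frame of well below -0.02 m).
It fails at once if the disc is squeezed or pressed by the fingers with more than 20 N (contact force between the fingers and disc above 20 N).
It fails at once if a bystander is pushed more than 20 mm or tipped over (distance of any of vial, cuvette, beaker, reagent, flask, carton, pipette from where it was at the start of the episode above 0.02 m or angle between any of vial, cuvette, beaker, reagent, flask, carton, pipette's own z axis and vertical above 0.35 rad).
It also fails if it takes over 54 s, if anything falls off the work surface, if the arm or the gripper's body presses on something with over 40 N, if the wrist force passes 120 N, or if a joint passes its speed limit or range.

## Robot

A 7-joint arm with a two-finger parallel gripper is mounted at the origin on the work surface. World frame = base frame: x ahead of the robot, y to its left, z up, the work surface at z = 0. Lengths are in m, angles in rad, forces in N, time in s.
With the tool pointing down it reaches from about 0.4 to 0.85 m from the base axis. Payload 4.5 kg.
Tool frame: the origin (TCP) lies between the finger pads; the fingertips stand 19 mm ahead of it and the grasp point (between the pads) is the TCP (r.nose_length is the distance from the TCP to the fingertips, in m); z points along the fingers, x is the direction in which the jaws open and shut, and the axes are right-handed (so a half turn about z gives the same grasp; the last joint's range is limited). The gripper opens to 88 mm and grips with 3 to 60 N. Pads are 18 mm wide; open, the fingers measure 123 mm over their backs; the gripper's body (75 mm by 187 mm) begins 45 mm behind the grasp point.
Start: joints at [-1.215, 0.689, -0.195, 1.565, 0.157, 0.902, -0.215], TCP at [0.198, 0.593, 0.258] pointing down, gripper open.
Joint ranges: [-3.01, 3.01], [-0.46, 2.08], [-1.47, 1.51], [0.13, 2.56], [-1, 4.14], [0.04, 2.09], [-2.66, 2.66]. Speed limits (rad/s): [2.57, 2.57, 3.14, 3.14, 3.14, 3.14, 3.14].

## Interface

Orientations are given as a unit quaternion [x, y, z, w].
In Python, from plant import get_state, vision, r gives the robot as it stands.
- The arm moves only by the tool play_rows, never from a script. Its argument "deltas" is a list that holds one entry, the list of rows, each a list of 7 numbers: the gripper command: -1 is fully open, 1 is shut, values between are in proportion, then the shift along the tool's x, y, z normalised to -1 to 1, where 1 is 300 mm, then the turn, a rotation vector about the tool's x, y, z normalised to -1 to 1, where 1 is pi rad. A call has 1 to 5 rows; each row is the pose to reach, as a shift and turn from the pose measured when the call began, along the tool's axes at that moment, turning the shorter way round; what a row does not reach only later rows make up. A row lasts 1/8 s, in which the tool goes at most 62.5 mm and 10.7 degrees, less where a joint would pass 70% of its speed; a pose out of reach is approached as far as the arm can. A call with a number of a shift or a turn outside -1 to 1 is refused whole. A call with a gripper value outside its range is refused whole. The fingers move at their own pace and stop on an object; "force" is the grip in N (left out, the last holds). Time passes only in rows, so rows that repeat a pose let the fingers close. It gives the time, the measured TCP pose, the force and the opening at its end, in the units of the state.
- get_state(): the state, without advancing time (a new reading comes with each control period).
- vision.snapshot(name): name is "side" or "top"; returns the picture (480x640x3 uint8, red, green, blue); there is no depth.
- vision.camera_model(name): a dict with "vfov" (degrees; the focal length in pixels is half the picture's height over the tangent of half this angle, whatever the lens; pixels are square), "cx", "cy" (the principal point, pixels), "world_to_cam" (4x4, takes a point from world to camera coordinates). Camera axes: x right, y up, looking along -z (the intrinsics and any distortion apply to the point x, -y, -z); pixel columns grow to the right and rows downward; lengths in m; the calibration is good to about 2 mm. A picture is of the moment at which its call begins. camera_model takes no time and is no camera call.
- r.finish_job(): hands the job in, once; it reports no verdict.
The state is a dict: "clock": time; "q": joint angles; "qd": joint speeds; "joint_torque": joint torques, N m; "tool_pos": TCP position; "eef_rot": TCP orientation; "contact_force": force on the tool from outside, world axes, zero at the start; "moment": the same for the moment, N m; "opening": opening from 0.0 (shut) to 1.0 (fully open).
Only numpy, scipy, OpenCV 4.12 (cv2) and the standard library are available. Lean on these libraries where they do the work, as an engineer would, in place of code of your own. Each camera call takes 0.05 s, during which the arm holds its last target.

## Working session

There is one attempt and no reset: what is moved stays moved. The work goes in short steps, Python scripts to look and compute and a tool call to move; the robot and the scene stay as the last step left them, time stands still between calls to the robot, and variables do not carry over. Pictures are saved under pics/ and viewed, and the job is handed in when it is done.

Besides the shell and the picture viewer there is one more tool, called as a command line: name --argument value ..., lists and objects as JSON in quotes. play_rows: Moves the arm, as the interface text tells. Scaled input: -1 to 1 covers 300 mm each way for a shift and pi rad each way for a turn. Its arguments: {"type":"object","properties":{"deltas":{"type":"array"},"force":{"type":"number"}},"required":["deltas"]}

```bash
ls; mkdir -p pics
python3 - <<'E'
from plant import get_state, vision, r
import cv2,json
for n in ("top","side"):
    cv2.imwrite(f"pics/{n}0.png",vision.snapshot(n)[:,:,::-1])
    print(n,vision.camera_model(n))
s=get_state();print(s, r.nose_length)
E
```

```text
pics
top {'vfov': 47.93843575839808, 'cx': 312.9094415855431, 'cy': 247.64676803451667, 'world_to_cam': array([[-0.00652779, -0.99997215,  0.00361734,  0.05313585],
       [ 0.98871105, -0.00591268,  0.14971805, -0.5800618 ],
       [-0.14969249,  0.00455383,  0.98872212, -1.07608903],
       [ 0.        ,  0.        ,  0.        ,  1.        ]])}
side {'vfov': 54.11805177748407, 'cx': 322.86754826502846, 'cy': 244.39487155505387, 'world_to_cam': array([[ 0.69215604, -0.7215701 ,  0.01601921, -0.37613049],
       [ 0.35083702,  0.35576611,  0.86622391, -0.30799781],
       [-0.63074037, -0.59394198,  0.49939916, -0.49611914],
       [ 0.        ,  0.        ,  0.        ,  1.        ]])}
{'clock': 0.1, 'q': array([-1.21519785,  0.68994581, -0.19444717,  1.56621882,  0.1573039 ,
        0.90253945, -0.21510252]), 'qd': array([-0.00064345, -0.00210671,  0.00055854, -0.0032427 , -0.00071055,
        0.00150584, -0.00080858]), 'joint_torque': array([-3.04144691e-03, -5.28508115e+01, -1.27149403e+00, -1.53838921e+01,
       -5.25276270e-02,  1.93588108e-03,  4.41512657e-05]), 'tool_pos': array([0.19757866, 0.59237665, 0.25696551]), 'eef_rot': array([ 8.11250826e-01,  5.84697660e-01, -6.45123217e-04,  5.72734322e-04]), 'contact_force': array([ 0.16541194,  0.24028455, -0.14004222]), 'moment': array([-2.37550549e-02,  1.74313561e-05, -8.08811669e-03]), 'opening': 0.9991879458928626} 0.019
```

View pics/top0.png

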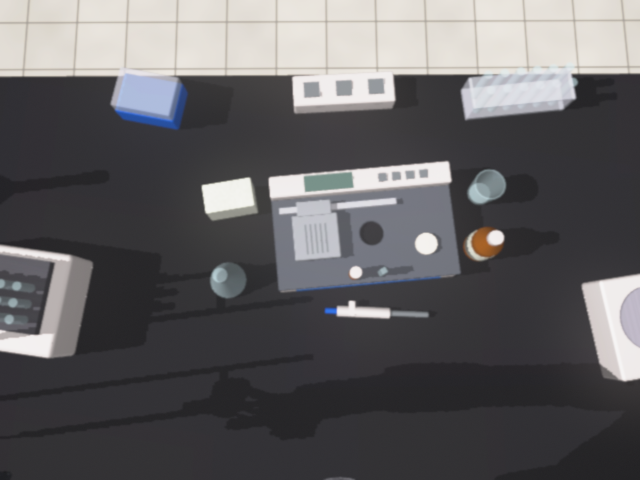

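View pics/side0.png

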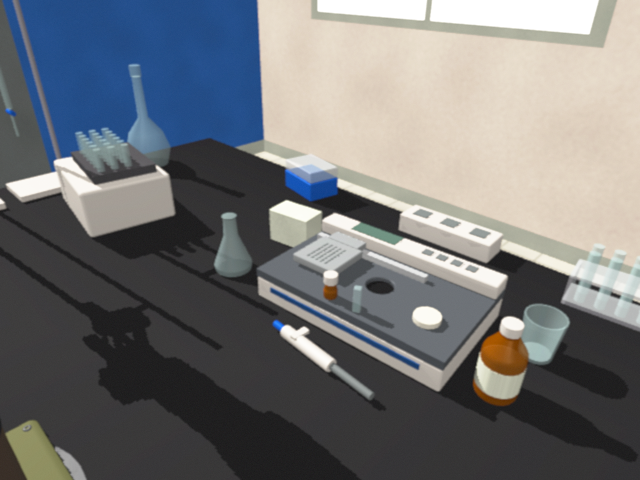

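Run:
```python
import cv2
a=cv2.imread("pics/top0.png")[150:300,260:470]
cv2.imwrite("pics/topc.png",cv2.resize(a,None,fx=3.8,fy=3.8,interpolation=cv2.INTER_CUBIC))
a=cv2.imread("pics/side0.png")[200:390,240:520]
cv2.imwrite("pics/sidec.png",cv2.resize(a,None,fx=2.8,fy=2.8,interpolation=cv2.INTER_CUBIC))
```

```text
(no output)
```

View pics/topc.png

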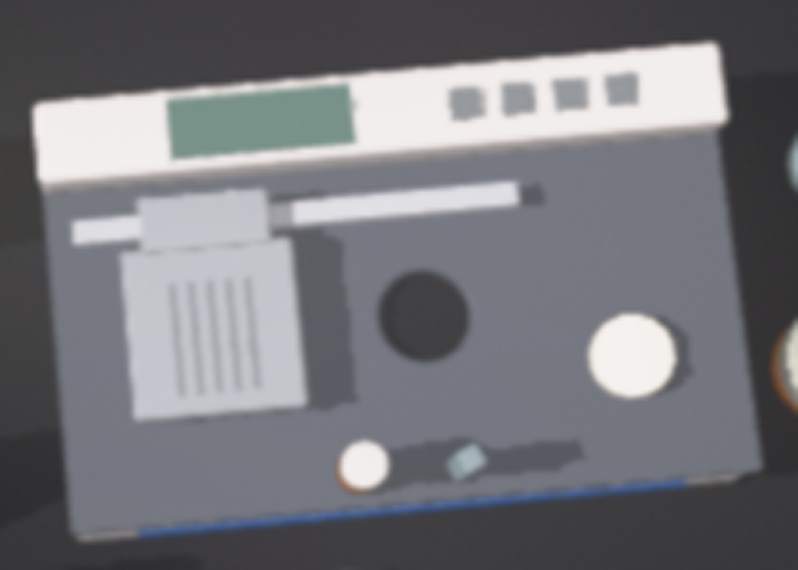

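View pics/sidec.png

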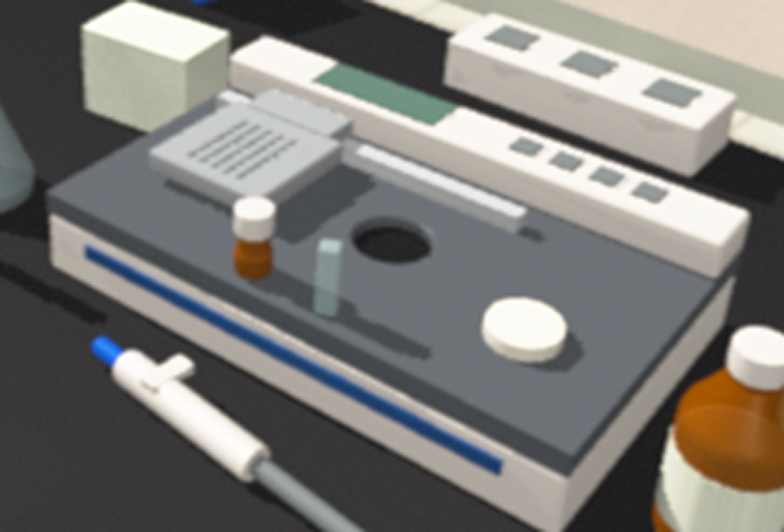

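```bash
cat > h.py <<'E'
import numpy as np
from plant import vision
def ray(n,u,v,z):
    m=vision.camera_model(n);f=240/np.tan(np.radians(m["vfov"])/2);W=m["world_to_cam"];R,t=W[:3,:3],W[:3,3]
    d=R.T@np.array([(u-m["cx"])/f,-(v-m["cy"])/f,-1.]);c=-R.T@t
    return c+d*(z-c[2])/d[2]
def proj(n,p):
    m=vision.camera_model(n);f=240/np.tan(np.radians(m["vfov"])/2);W=m["world_to_cam"]
    c=W[:3,:3]@np.array(p)+W[:3,3];return np.array([m["cx"]+f*c[0]/-c[2],m["cy"]-f*c[1]/-c[2]])
def tc(px,py):return (px+.5)/3.8-.5+260,(py+.5)/3.8-.5+150
def sc(px,py):return (px+.5)/2.8-.5+240,(py+.5)/2.8-.5+200
E
python3 - <<'E'
from h import *
np.set_printoptions(precision=4,suppress=True)
P={}
for k,(a,b,z) in dict(well=(424,316,.06),disc=(632,356,.07),vial=(365,464,.105),cuv=(470,455,.105),c1=(122,254,.082),c2=(290,238,.082),c3=(306,405,.082),c4=(134,419,.082),railend=(519,194,.072),dFL=(72,530,.06),dFR=(762,468,.06),dBL=(42,190,.06), con1=(34,104,.088),con2=(717,43,.088)).items():
    P[k]=ray("top",*tc(a,b),z)
for k,(a,b,z) in dict(well=(392,240,.06),disc=(525,322,.07)).items():
    print("side",k,ray("side",*sc(a,b),z))
ob=dict(well=(0,0),dFL=(-.1,.2),dFR=(-.1,-.17),con1=(.130,.2),con2=(.130,-.17),railend=(.06,-.055))
A=np.array([P[k][:2] for k in ob]);B=np.array([ob[k] for k in ob])
H=(B-B.mean(0)).T@(A-A.mean(0));th=np.arctan2(H[0,1]-H[1,0],H[0,0]+H[1,1])
R=np.array([[np.cos(th),-np.sin(th)],[np.sin(th),np.cos(th)]]);t=A.mean(0)-R@B.mean(0)
print(th,t,A-(B@R.T+t))
for k,v in P.items():print(k,v,R.T@(v[:2]-t))
E
```

```text
side well [ 0.6051 -0.0742  0.06  ]
side disc [ 0.5828 -0.1824  0.07  ]
0.08566301281100382 [ 0.6083 -0.071 ] [[-0.0003  0.0007]
 [ 0.0021 -0.0002]
 [ 0.0013 -0.0002]
 [-0.0014 -0.0006]
 [-0.0013  0.0013]
 [-0.0004 -0.001 ]]
well [ 0.608  -0.0703  0.06  ] [-0.0002  0.0008]
disc [ 0.5839 -0.1797  0.07  ] [-0.0336 -0.1062]
vial [ 0.5232 -0.0332  0.105 ] [-0.0816  0.045 ]
cuv [ 0.5275 -0.0871  0.105 ] [-0.0819 -0.0091]
c1 [0.6385 0.092  0.082 ] [0.044  0.1599]
c2 [0.6467 0.0026 0.082 ] [0.0445 0.0701]
c3 [ 0.5569 -0.0046  0.082 ] [-0.0455  0.0705]
c4 [0.5501 0.0858 0.082 ] [-0.0446  0.1612]
railend [ 0.6724 -0.1217  0.072 ] [ 0.0595 -0.056 ]
dFL [0.4936 0.1195 0.06  ] [-0.0979  0.1996]
dFR [ 0.5245 -0.2491  0.06  ] [-0.0988 -0.1703]
dBL [0.679  0.1364 0.06  ] [0.0882 0.2006]
con1 [0.7193 0.1388 0.088 ] [0.1285 0.1995]
con2 [ 0.7511 -0.228   0.088 ] [ 0.1288 -0.1686]
```

```bash
cat >> h.py <<'E'
from plant import get_state
from scipy.spatial.transform import Rotation as Ro
np.set_printoptions(precision=4,suppress=True)
TH=0.0857;W=np.array([.607,-.072])
def l2w(x,y):return W+np.array([np.cos(TH)*x-np.sin(TH)*y,np.sin(TH)*x+np.cos(TH)*y])
def w2l(p):
    d=np.array(p)[:2]-W;return np.array([np.cos(TH)*d[0]+np.sin(TH)*d[1],-np.sin(TH)*d[0]+np.cos(TH)*d[1]])
def go(x,y,z,ang):
    "delta (normalised) to TCP x,y,z pointing down with tool x at world angle ang (deg)"
    s=get_state();R0=Ro.from_quat(s["eef_rot"]);a=np.radians(ang)
    R1=Ro.from_matrix(np.array([[np.cos(a),np.sin(a),0],[np.sin(a),-np.cos(a),0],[0,0,-1]]))
    d=R0.inv().apply(np.array([x,y,z])-s["tool_pos"]);w=(R0.inv()*R1).as_rotvec()
    print("clk",s["clock"],"pos",s["tool_pos"],"loc",w2l(s["tool_pos"]),"op",s["opening"],"F",s["contact_force"])
    print("shift/300",d/.3,"turn/pi",w/np.pi)
E
python3 - <<'E'
from h import *
go(.4,.15,.25,30)
go(.5733,-.225,.25,-12.4)
print(ray("top",496,238,.125), w2l(ray("top",496,238,.125)), w2l(ray("top",228,273,.12)))
E
```

```text
clk 0.1 pos [0.1976 0.5924 0.257 ] loc [-0.3511  0.697 ] op 0.9991879458928626 F [ 0.1654  0.2403 -0.14  ]
shift/300 [-1.1855  1.1065  0.0254] turn/pi [0.0003 0.0005 0.2309]
clk 0.1 pos [0.1976 0.5924 0.257 ] loc [-0.3511  0.697 ] op 0.9991879458928626 F [ 0.1654  0.2403 -0.14  ]
shift/300 [-2.1886  2.0498  0.0273] turn/pi [0.0004 0.0004 0.4665]
[ 0.5848 -0.3034  0.125 ] [-0.042  -0.2287] [-0.0616  0.2912]
```

play_rows --deltas '[[[0.45,-0.15,0.14,0,0,0,0.03],[0.45,-0.29,0.27,0.01,0,0,0.06],[0.45,-0.44,0.41,0.01,0,0,0.1],[0.45,-0.58,0.55,0.01,0,0,0.13],[0.45,-0.73,0.68,0.02,0,0,0.16]]]'

```text
clock: 0.72
tool_pos: [0.3227, 0.3184, 0.2514]
eef_rot: [0.932, 0.363, -0.0, 0.001]
contact_force: [0.4, 0.7, -1.0]
opening: 0.458
```

```bash
python3 -c "
from h import *
go(.5733,-.225,.2,-12.4)"
```

```text
clk 0.725 pos [0.3227 0.3184 0.2514] loc [-0.2498  0.4133] op 0.4582431192913997 F [ 0.3845  0.7128 -0.9864]
shift/300 [-0.6104  1.8989  0.1738] turn/pi [0.0004 0.     0.3054]
```

play_rows --deltas '[[[0.45,-0.06,0.19,0.0,0,0,0.03],[0.45,-0.12,0.38,0.01,0,0,0.06],[0.45,-0.18,0.57,0.01,0,0,0.09],[0.45,-0.24,0.76,0.01,0,0,0.12],[0.45,-0.3,0.95,0.02,0,0,0.16]]]'

```text
clock: 1.35
tool_pos: [0.45, 0.046, 0.2458]
eef_rot: [0.993, 0.118, 0.0, 0.0]
contact_force: [0.6, 0.5, -0.6]
opening: 0.275
```

```bash
python3 -c "
from h import *
go(.5733,-.225,.2,-12.4)"
```

```text
clk 1.35 pos [0.45   0.046  0.2458] loc [-0.1463  0.131 ] op 0.2751710827771838 F [ 0.6362  0.5324 -0.5573]
shift/300 [0.1875 0.9743 0.1538] turn/pi [ 0.0003 -0.0003  0.1443]
```

play_rows --deltas '[[[0.45,0.04,0.19,0.0,0,0,0.03],[0.45,0.07,0.38,0.02,0,0,0.06],[0.45,0.11,0.57,0.05,0,0,0.09],[0.45,0.15,0.76,0.1,0,0,0.12],[0.45,0.187,0.974,0.15,0,0,0.144]]]'

```text
clock: 1.98
tool_pos: [0.5721, -0.2222, 0.2013]
eef_rot: [0.994, -0.108, 0.0, -0.0]
contact_force: [0.8, -0.1, -0.2]
opening: 0.272
```

```bash
python3 -c "
from h import *
go(.5733,-.225,.10,-12.4)
import cv2
a=vision.snapshot('top')[150:300,260:470];cv2.imwrite('pics/t1.png',cv2.resize(a,None,fx=3.8,fy=3.8,interpolation=2)[:,:,::-1])
a=vision.snapshot('side')[150:450,260:560];cv2.imwrite('pics/s1.png',cv2.resize(a,None,fx=2,fy=2,interpolation=2)[:,:,::-1])
"
```

```text
clk 1.975 pos [ 0.5721 -0.2222  0.2013] loc [-0.0476 -0.1467] op 0.2715934731803259 F [ 0.7994 -0.1364 -0.2254]
shift/300 [0.0057 0.0082 0.3378] turn/pi [-0.0001 -0.0002 -0.0003]
```

View pics/s1.png

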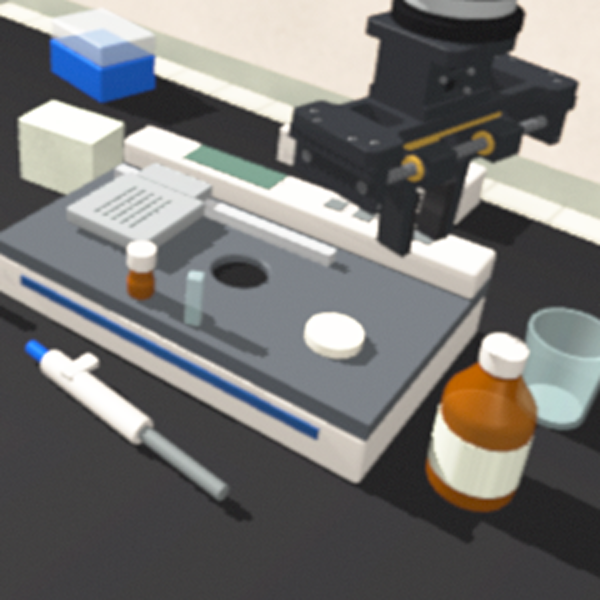

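View pics/t1.png

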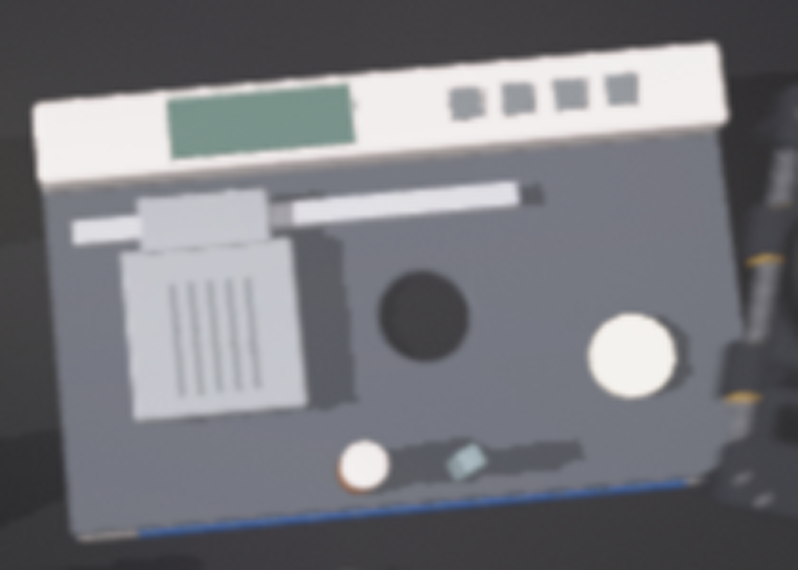

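play_rows --deltas '[[[0.45,0.006,0.008,0.12,0,0,0],[0.45,0.006,0.008,0.24,0,0,0],[0.45,0.006,0.008,0.33,0,0,0],[0.45,0.006,0.008,0.38,0,0,0],[0.45,0.006,0.008,0.395,0,0,0]]]'

```text
clock: 2.7
tool_pos: [0.5721, -0.2325, 0.0812]
eef_rot: [0.994, -0.112, -0.0, 0.003]
contact_force: [-0.1, -0.9, 0.9]
opening: 0.275
```

```bash
python3 -c "
from h import *
go(.5733,-.225,.082,-12.4)
import cv2
a=vision.snapshot('side')[150:450,260:560];cv2.imwrite('pics/s2.png',cv2.resize(a,None,fx=2,fy=2,interpolation=2)[:,:,::-1])
"
```

```text
clk 2.7 pos [ 0.5721 -0.2325  0.0812] loc [-0.0485 -0.1569] op 0.2754466592681042 F [-0.0804 -0.9236  0.8612]
shift/300 [-0.0016 -0.0252 -0.003 ] turn/pi [ 0.002  -0.0001 -0.0028]
```

View pics/s2.png

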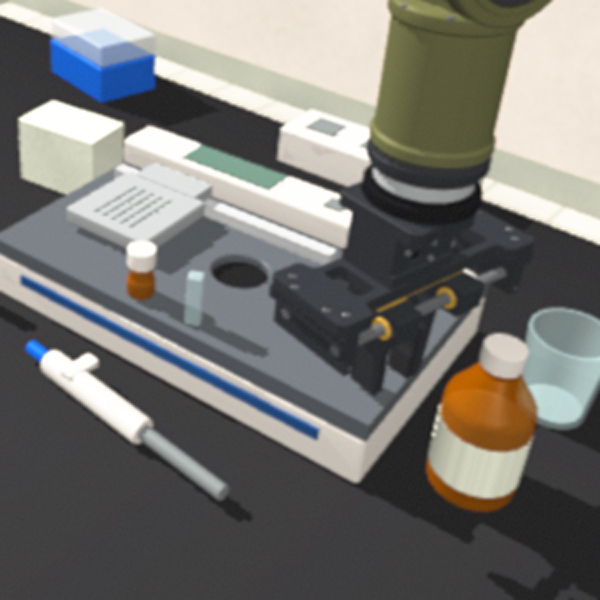

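```bash
python3 -c "
from h import *
D=np.array([.583,-.181]);d=(W-D)/np.linalg.norm(W-D);print(d,np.degrees(np.arctan2(d[1],d[0])))
for k in (-.03,.0,.05): go(*(D+k*d),.082,-12.4)
"
```

```text
[0.215  0.9766] 77.58255420992369
clk 2.75 pos [ 0.5723 -0.2326  0.0814] loc [-0.0483 -0.1571] op 0.2772287699547595 F [ 0.2647 -0.8546 -0.7948]
shift/300 [-0.0029 -0.0757 -0.0026] turn/pi [ 0.002  -0.0003 -0.0028]
clk 2.75 pos [ 0.5723 -0.2326  0.0814] loc [-0.0483 -0.1571] op 0.2772287699547595 F [ 0.2647 -0.8546 -0.7948]
shift/300 [-0.0038 -0.1757 -0.0032] turn/pi [ 0.002  -0.0003 -0.0028]
clk 2.75 pos [ 0.5723 -0.2326  0.0814] loc [-0.0483 -0.1571] op 0.2772287699547595 F [ 0.2647 -0.8546 -0.7948]
shift/300 [-0.0052 -0.3423 -0.0043] turn/pi [ 0.002  -0.0003 -0.0028]
```

Push: 5 rows up to D+0 (27 mm of pushing), then check tracking.

play_rows --deltas '[[[0.45,-0.003,-0.05,-0.003,0.002,0,-0.003],[0.45,-0.003,-0.08,-0.003,0.002,0,-0.003],[0.45,-0.003,-0.11,-0.003,0.002,0,-0.003],[0.45,-0.004,-0.14,-0.003,0.002,0,-0.003],[0.45,-0.004,-0.17,-0.003,0.002,0,-0.003]]]'

```text
clock: 3.38
tool_pos: [0.5828, -0.1824, 0.0822]
eef_rot: [0.994, -0.108, 0.001, 0.0]
contact_force: [-0.5, -1.8, 1.3]
opening: 0.276
```

```bash
python3 -c "
from h import *
D=np.array([.583,-.181]);d=(W-D)/np.linalg.norm(W-D)
for k in (.05,.08): go(*(D+k*d),.082,-12.4)
import cv2
a=vision.snapshot('side')[150:450,260:560];cv2.imwrite('pics/s3.png',cv2.resize(a,None,fx=2,fy=2,interpolation=2)[:,:,::-1])
a=vision.snapshot('top')[150:300,260:470];cv2.imwrite('pics/t3.png',cv2.resize(a,None,fx=3.8,fy=3.8,interpolation=2)[:,:,::-1])
"
```

```text
clk 3.375 pos [ 0.5828 -0.1824  0.0822] loc [-0.0336 -0.108 ] op 0.2759935172861419 F [-0.4849 -1.762   1.2552]
shift/300 [-0.0003 -0.1715  0.0006] turn/pi [ 0.0002 -0.0005  0.0001]
clk 3.375 pos [ 0.5828 -0.1824  0.0822] loc [-0.0336 -0.108 ] op 0.2759935172861419 F [-0.4849 -1.762   1.2552]
shift/300 [-0.0002 -0.2715  0.0006] turn/pi [ 0.0002 -0.0005  0.0001]
```

View pics/s3.png

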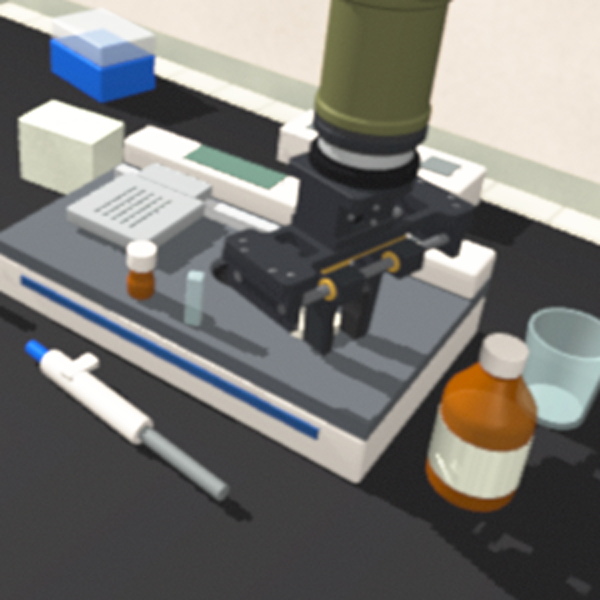

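View pics/t3.png

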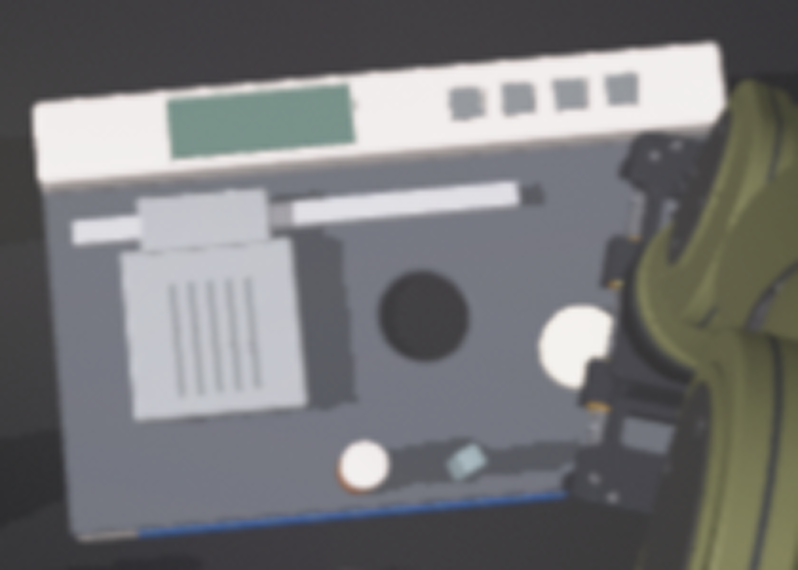

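play_rows --deltas '[[[0.45,0,-0.035,0,0,0,0],[0.45,0,-0.07,0,0,0,0],[0.45,0,-0.105,0.001,0,0,0],[0.45,0,-0.14,0.001,0,0,0],[0.45,0,-0.175,0.001,0,0,0]]]'

```text
clock: 4.1
tool_pos: [0.5944, -0.1288, 0.0817]
eef_rot: [0.994, -0.107, 0.0, -0.0]
contact_force: [-0.1, -0.9, 0.4]
opening: 0.276
```

```bash
python3 -c "
from h import *
D=np.array([.583,-.181]);d=(W-D)/np.linalg.norm(W-D)
for k in (.08,.085): go(*(D+k*d),.082,-12.4)
import cv2
a=vision.snapshot('side')[150:450,260:560];cv2.imwrite('pics/s4.png',cv2.resize(a,None,fx=2,fy=2,interpolation=2)[:,:,::-1])
a=vision.snapshot('top')[150:300,260:470];cv2.imwrite('pics/t4.png',cv2.resize(a,None,fx=3.8,fy=3.8,interpolation=2)[:,:,::-1])
"
```

```text
clk 4.1 pos [ 0.5944 -0.1288  0.0817] loc [-0.0175 -0.0555] op 0.2756064796432691 F [-0.1194 -0.881   0.3739]
shift/300 [ 0.0007 -0.0887 -0.001 ] turn/pi [-0.0003 -0.0003  0.0008]
clk 4.1 pos [ 0.5944 -0.1288  0.0817] loc [-0.0175 -0.0555] op 0.2756064796432691 F [-0.1194 -0.881   0.3739]
shift/300 [ 0.0007 -0.1053 -0.001 ] turn/pi [-0.0003 -0.0003  0.0008]
```

View pics/t4.png

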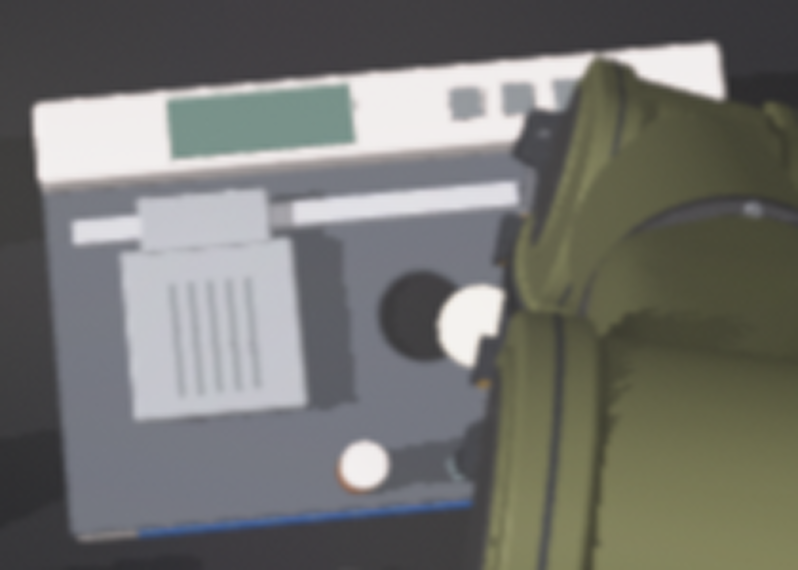

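View pics/s4.png

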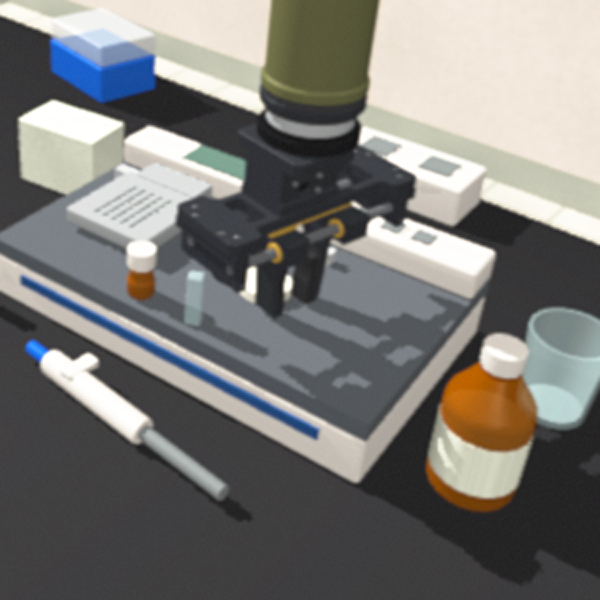

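play_rows --deltas '[[[0.45,0,-0.025,0,0,0,0],[0.45,0,-0.045,0,0,0,0],[0.45,0,-0.065,0,0,0,0],[0.45,0,-0.085,0,0,0,0],[0.45,0,-0.1,0,0,0,0]]]'

```text
clock: 4.82
tool_pos: [0.6011, -0.0974, 0.0816]
eef_rot: [0.994, -0.106, 0.0, -0.001]
contact_force: [0.3, -0.9, 0.5]
opening: 0.279
```

```bash
python3 -c "
from h import *
D=np.array([.583,-.181]);d=(W-D)/np.linalg.norm(W-D)
for k in (.085,.09): go(*(D+k*d),.082,-12.4)
import cv2
a=vision.snapshot('side')[210:360,320:520];cv2.imwrite('pics/s5.png',cv2.resize(a,None,fx=4,fy=4,interpolation=2)[:,:,::-1])
a=vision.snapshot('top')[150:300,260:470];cv2.imwrite('pics/t5.png',cv2.resize(a,None,fx=3.8,fy=3.8,interpolation=2)[:,:,::-1])
"
```

```text
clk 4.825 pos [ 0.6011 -0.0974  0.0816] loc [-0.0081 -0.0248] op 0.2794135674424464 F [ 0.2574 -0.8597  0.4984]
shift/300 [ 0.0011  0.0018 -0.0012] turn/pi [-0.0009 -0.0002  0.0016]
clk 4.825 pos [ 0.6011 -0.0974  0.0816] loc [-0.0081 -0.0248] op 0.2794135674424464 F [ 0.2574 -0.8597  0.4984]
shift/300 [ 0.0012 -0.0148 -0.0012] turn/pi [-0.0009 -0.0002  0.0016]
```

View pics/t5.png

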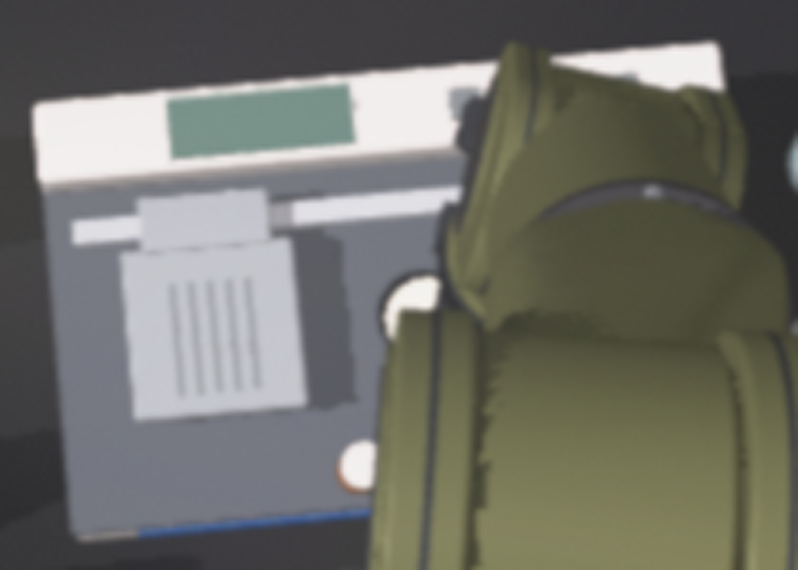

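View pics/s5.png

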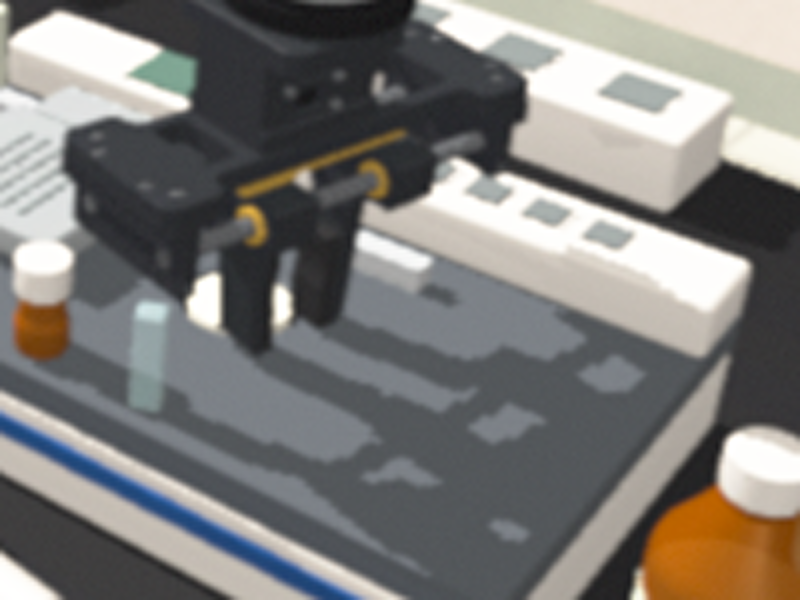

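play_rows --deltas '[[[0.45,0,0.03,0,0,0,0],[0.45,0,0.04,-0.1,0,0,0],[0.45,0,0.04,-0.25,0,0,0],[0.45,0,0.04,-0.4,0,0,0],[0.45,0,0.04,-0.45,0,0,0]]]'

```text
clock: 5.55
tool_pos: [0.5995, -0.1106, 0.2194]
eef_rot: [0.994, -0.106, 0.003, -0.001]
contact_force: [-0.3, -0.4, -1.0]
opening: 0.276
```

```bash
python3 -c "
from h import *
p=l2w(-.005,.2);go(*p,.21,np.degrees(TH))
import cv2
a=vision.snapshot('side')[210:360,320:520];cv2.imwrite('pics/s6.png',cv2.resize(a,None,fx=4,fy=4,interpolation=2)[:,:,::-1])
"
```

```text
clk 5.55 pos [ 0.5995 -0.1106  0.2194] loc [-0.0108 -0.0379] op 0.2755575550372193 F [-0.3031 -0.3748 -1.0117]
shift/300 [-0.2145 -0.7635  0.0324] turn/pi [-0.0007 -0.0019 -0.0948]
```

View pics/s6.png

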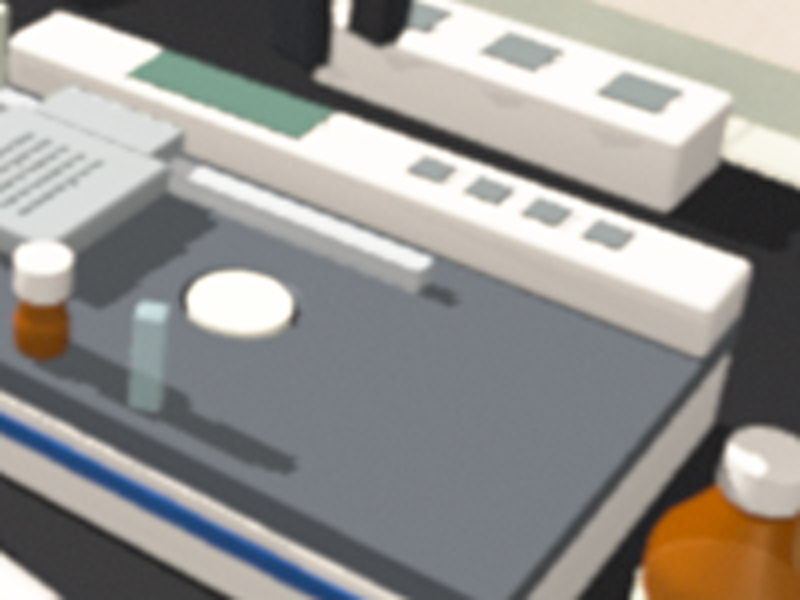

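play_rows --deltas '[[[1,-0.04,-0.15,0,0,0,-0.02],[1,-0.08,-0.3,0,0,0,-0.04],[1,-0.12,-0.45,0.01,0,0,-0.06],[1,-0.17,-0.6,0.02,0,0,-0.08],[1,-0.21,-0.74,0.03,0,0,-0.095]]]'

```text
clock: 6.22
tool_pos: [0.5836, 0.121, 0.2095]
eef_rot: [0.999, 0.044, 0.002, -0.001]
contact_force: [1.5, 0.3, 0.5]
opening: 0.001
```

```bash
python3 -c "
from h import *
p=l2w(-.0,.192);go(*p,.093,np.degrees(TH))
print(w2l(ray('top',257,205,.075)),w2l(ray('top',205,215,.075)))
import cv2
a=vision.snapshot('side')[150:450,260:560];cv2.imwrite('pics/s7.png',cv2.resize(a,None,fx=2,fy=2,interpolation=2)[:,:,::-1])
a=vision.snapshot('top')[150:300,260:470];cv2.imwrite('pics/t7.png',cv2.resize(a,None,fx=3.8,fy=3.8,interpolation=2)[:,:,::-1])
"
```

```text
clk 6.225 pos [0.5836 0.121  0.2095] loc [-0.0068  0.1943] op 0.0005531548038471984 F [1.4869 0.2536 0.5217]
shift/300 [0.0211 0.0079 0.3882] turn/pi [-0.0003 -0.0011  0.0008]
[0.0772 0.2293] [0.0661 0.3361]
```

View pics/t7.png

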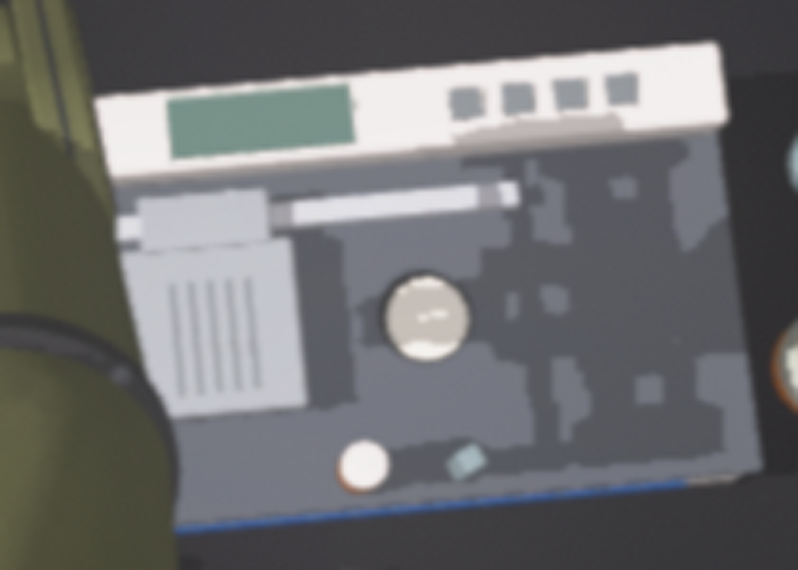

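View pics/s7.png

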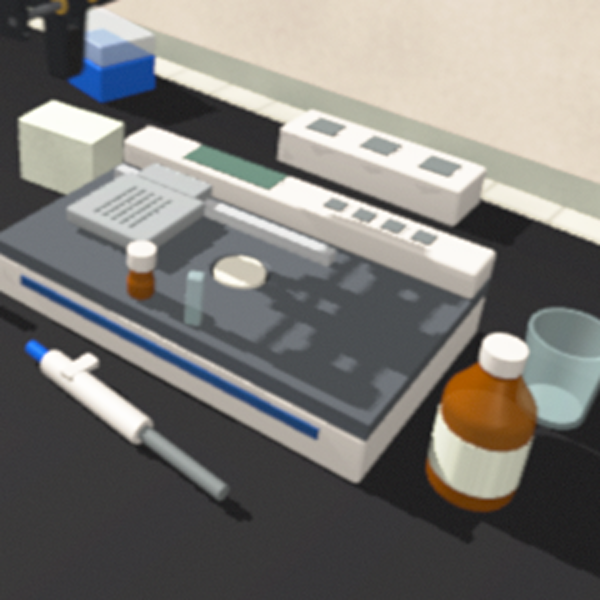

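play_rows --deltas '[[[1,0.021,0.006,0.1,0,0,0],[1,0.021,0.006,0.2,0,0,0],[1,0.021,0.006,0.29,0,0,0],[1,0.021,0.006,0.36,0,0,0],[1,0.021,0.006,0.388,0,0,0]]]'

```text
clock: 6.95
tool_pos: [0.5881, 0.125, 0.0903]
eef_rot: [0.999, 0.048, -0.001, -0.002]
contact_force: [0.7, 0.6, 0.5]
opening: 0.006
```

```bash
python3 -c "
from h import *
for y in (.16,.10,.054):
  p=l2w(-.0,y);go(*p,.093,np.degrees(TH))
import cv2
a=vision.snapshot('side')[150:450,260:560];cv2.imwrite('pics/s8.png',cv2.resize(a,None,fx=2,fy=2,interpolation=2)[:,:,::-1])
"
```

```text
clk 6.95 pos [0.5881 0.125  0.0903] loc [-0.002   0.1979] op 0.005742639444522144 F [0.6503 0.5634 0.5311]
shift/300 [ 0.0055  0.1262 -0.0095] turn/pi [-0.0015  0.0004  0.003 ]
clk 6.95 pos [0.5881 0.125  0.0903] loc [-0.002   0.1979] op 0.005742639444522144 F [0.6503 0.5634 0.5311]
shift/300 [ 0.0036  0.3262 -0.0104] turn/pi [-0.0015  0.0004  0.003 ]
clk 6.95 pos [0.5881 0.125  0.0903] loc [-0.002   0.1979] op 0.005742639444522144 F [0.6503 0.5634 0.5311]
shift/300 [ 0.0021  0.4795 -0.0111] turn/pi [-0.0015  0.0004  0.003 ]
```

View pics/s8.png

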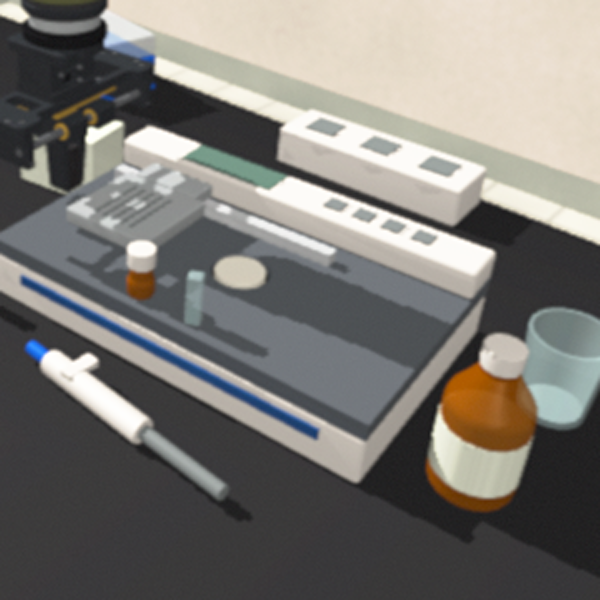

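play_rows --deltas '[[[1,0.005,0.07,-0.008,0,0,0.003],[1,0.005,0.12,-0.009,0,0,0.003],[1,0.004,0.17,-0.009,0,0,0.003],[1,0.004,0.22,-0.009,0,0,0.003],[1,0.004,0.27,-0.01,0,0,0.003]]]'

```text
clock: 7.62
tool_pos: [0.5973, 0.0437, 0.0933]
eef_rot: [0.999, 0.043, -0.0, -0.002]
contact_force: [0.2, 1.7, 1.3]
opening: 0.005
```

```bash
python3 -c "
from h import *
for y in (.08,.056,.05):
  p=l2w(-.0,y);go(*p,.093,np.degrees(TH))
import cv2
a=vision.snapshot('side')[150:450,260:560];cv2.imwrite('pics/s9.png',cv2.resize(a,None,fx=2,fy=2,interpolation=2)[:,:,::-1])
"
```

```text
clk 7.625 pos [0.5973 0.0437 0.0933] loc [0.0002 0.1161] op 0.0049577603705549195 F [0.1953 1.7034 1.2594]
shift/300 [-0.0008  0.1204  0.0003] turn/pi [-0.0016  0.0002  0.0001]
clk 7.625 pos [0.5973 0.0437 0.0933] loc [0.0002 0.1161] op 0.0049577603705549195 F [0.1953 1.7034 1.2594]
shift/300 [-0.0008  0.2004 -0.0001] turn/pi [-0.0016  0.0002  0.0001]
clk 7.625 pos [0.5973 0.0437 0.0933] loc [0.0002 0.1161] op 0.0049577603705549195 F [0.1953 1.7034 1.2594]
shift/300 [-0.0008  0.2204 -0.0002] turn/pi [-0.0016  0.0002  0.0001]
```

View pics/s9.png

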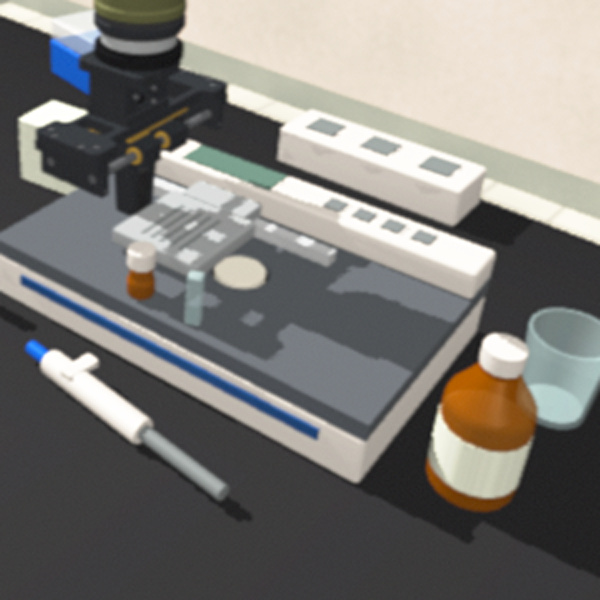

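play_rows --deltas '[[[1,0,0.04,0,0,0,0],[1,0,0.08,0,0,0,0],[1,0,0.12,0,0,0,0],[1,0,0.155,0,0,0,0],[1,0,0.185,0,0,0,0]]]'

```text
clock: 8.3
tool_pos: [0.6025, -0.0157, 0.0932]
eef_rot: [0.999, 0.041, -0.0, -0.001]
contact_force: [0.6, 2.6, -0.0]
opening: 0.004
```

```bash
python3 -c "
from h import *
for y in (.055,.05):
  p=l2w(-.0,y);go(*p,.093,np.degrees(TH))
import cv2
a=vision.snapshot('side')[200:350,300:500];cv2.imwrite('pics/s10.png',cv2.resize(a,None,fx=4,fy=4,interpolation=2)[:,:,::-1])
"
```

```text
clk 8.3 pos [ 0.6025 -0.0157  0.0932] loc [0.0003 0.0565] op 0.004174739044512744 F [ 0.5707  2.6415 -0.0301]
shift/300 [-0.001   0.0051  0.0006] turn/pi [-0.0007 -0.     -0.001 ]
clk 8.3 pos [ 0.6025 -0.0157  0.0932] loc [0.0003 0.0565] op 0.004174739044512744 F [ 0.5707  2.6415 -0.0301]
shift/300 [-0.0009  0.0217  0.0005] turn/pi [-0.0007 -0.     -0.001 ]
```

View pics/s10.png

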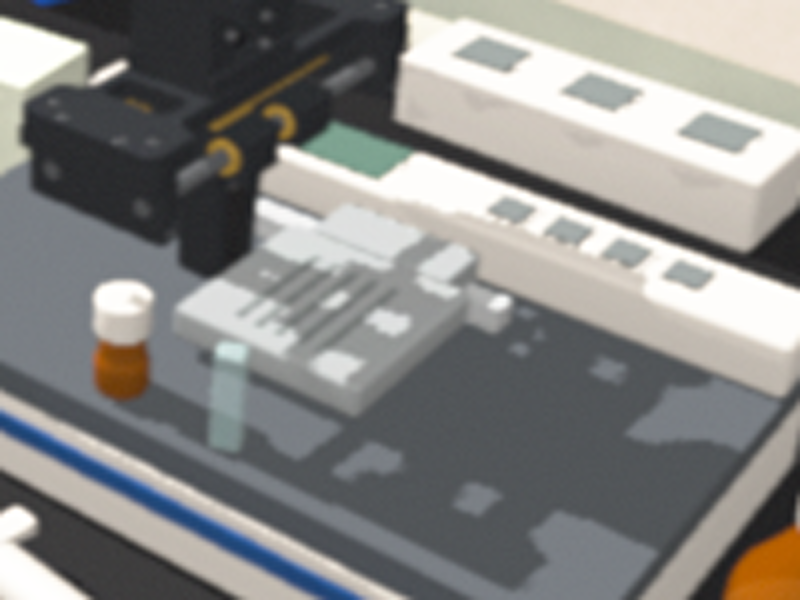

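play_rows --deltas '[[[1,0,0.006,0,0,0,0],[1,0,0.01,0,0,0,0]]]'

```text
clock: 8.6
tool_pos: [0.6023, -0.0158, 0.0931]
eef_rot: [0.999, 0.042, -0.0, -0.003]
contact_force: [-1.1, 7.1, 1.9]
opening: 0.005
```

```bash
python3 -c "
from h import *
go(*l2w(0,.05),.093,np.degrees(TH))
for z in (.066,.082):
  for x,y in((-.046,-.046),(.046,-.046),(-.046,.046)): print(z,x,y,(proj('side',[*l2w(x,y),z])-[300,200])*4+1.5)
import cv2
a=vision.snapshot('side')[200:350,300:500];cv2.imwrite('pics/s11.png',cv2.resize(a,None,fx=4,fy=4,interpolation=2)[:,:,::-1])
"
```

```text
clk 8.6 pos [ 0.6023 -0.0158  0.0931] loc [0.0001 0.0564] op 0.005328821351804625 F [-1.1235  7.0525  1.9224]
shift/300 [-0.0004  0.0214  0.0003] turn/pi [-0.0022  0.0002 -0.0006]
0.066 -0.046 -0.046 [354.3522 420.229 ]
0.066 0.046 -0.046 [468.2369 320.4824]
0.066 -0.046 0.046 [169.2557 334.8517]
0.082 -0.046 -0.046 [357.8288 387.6031]
0.082 0.046 -0.046 [472.5776 289.4053]
0.082 -0.046 0.046 [170.6392 303.4073]
```

View pics/s11.png

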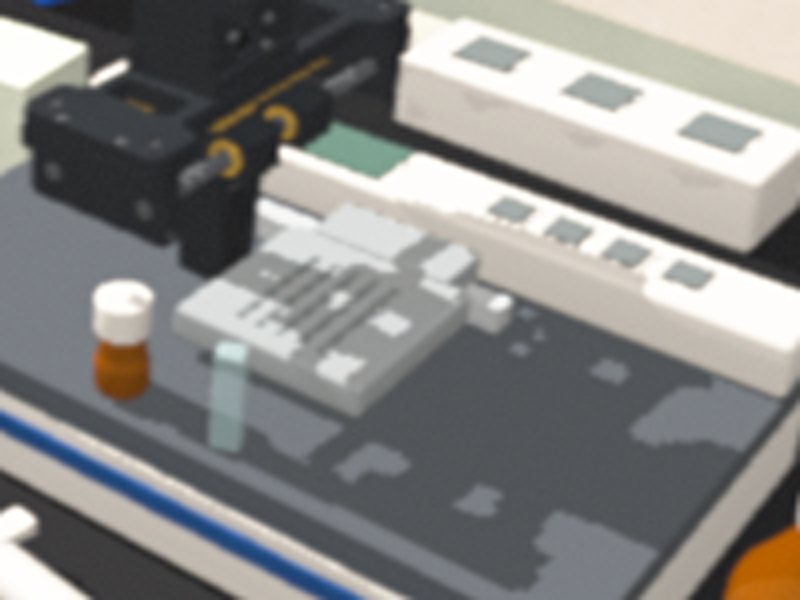

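play_rows --deltas '[[[1,0,-0.04,0,0,0,0],[1,0,-0.1,-0.03,0,0,0],[1,0,-0.15,-0.15,0,0,0],[1,0,-0.2,-0.3,0,0,0],[1,0,-0.2,-0.4,0,0,0]]]'

```text
clock: 9.28
tool_pos: [0.5977, 0.046, 0.2161]
eef_rot: [0.999, 0.044, 0.001, -0.004]
contact_force: [-0.5, -0.0, -0.1]
opening: 0.008
```

play_rows --deltas '[[[1,0,-0.2,0,0,0,0],[1,0,-0.3,0,0,0,0],[1,0,-0.3,0,0,0,0]]]'

```text
clock: 9.65
tool_pos: [0.589, 0.1402, 0.2173]
eef_rot: [0.999, 0.047, 0.001, -0.005]
contact_force: [-0.2, -0.4, 0.3]
opening: 0.004
```

```bash
python3 -c "
from h import *
go(*l2w(0,.05),.093,np.degrees(TH))
import cv2
a=vision.snapshot('side');cv2.imwrite('pics/s12.png',a[:,:,::-1])
a=vision.snapshot('top')[150:300,260:470];cv2.imwrite('pics/t12.png',cv2.resize(a,None,fx=3.8,fy=3.8,interpolation=2)[:,:,::-1])
for x in(-.046,.046):
  for y in(-.046,.046): print(x,y,(proj('top',[*l2w(x,y),.082])-[260,150])*3.8+1.4)
"
```

```text
clk 9.65 pos [0.589  0.1402 0.2173] loc [0.0002 0.213 ] op 0.004174898295926316 F [-0.1674 -0.3712  0.307 ]
shift/300 [-0.0058  0.5473  0.4091] turn/pi [-0.0031 -0.0006  0.0025]
-0.046 -0.046 [528.171  388.2929]
-0.046 0.046 [354.4205 404.1553]
0.046 -0.046 [508.2062 218.2231]
0.046 0.046 [336.6036 233.6382]
```

View pics/t12.png

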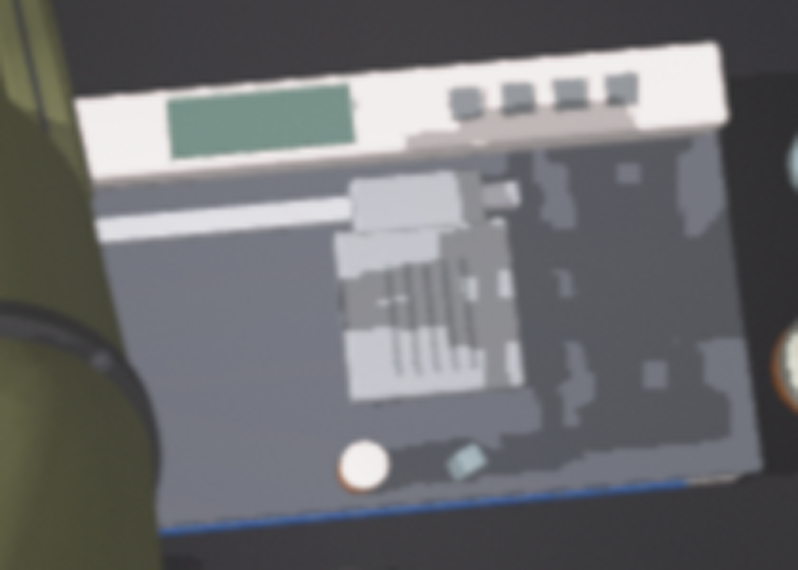

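View pics/s12.png

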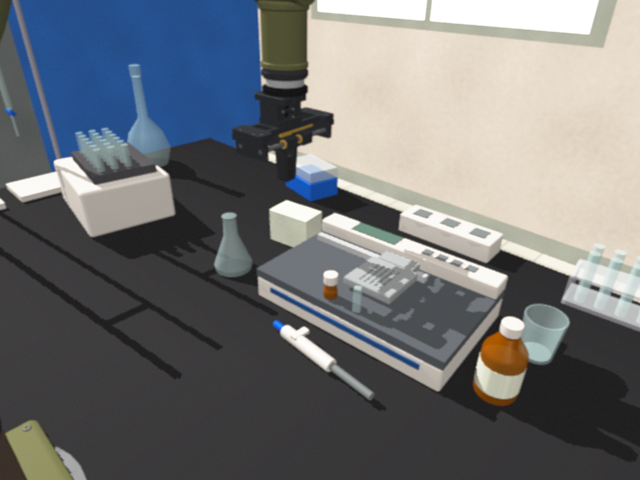

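```bash
python3 -c "
from plant import r
print(r.finish_job())"
```

```text
the job is handed in; nothing more can be done
None
```

I nudged the disc into the well with the half-open fingertips, without pinching it. I then backed off and pushed the cover shut with the closed fingertips. I handed the job in at about 9.8 s, with the arm withdrawn and touching nothing.

What the last checks showed:
- **Disc:** before I pushed the cover, both cameras showed it lying flat and centred in the well. It is under the cover now, so I could not check it again at the end.
- **Cover:** it came up against its end stop, where the force rose from about 2.6 to 7 N with no further movement. Its corners in the pictures are within about 2–3 mm of where they should be when shut; the limit is 6 mm.
- **Bystanders:** all seven stand where they started in the final side picture. I judged this by eye and did not measure it.

On the two descents the tool drifted sideways by up to about 10 mm; I corrected for it and nothing was touched. No check failed or contradicted another.

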